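# Clear the gluing cramp and hold its spring jaw open for the next panel

## Robot

A 6-joint arm with a two-finger parallel gripper is mounted at the origin on the work surface. World frame = base frame: x ahead of the robot, y to its left, z up, the work surface at z = 0. Lengths are in m, angles in degrees, forces in N, time in s.
With the tool pointing down it reaches from about 0.375 to 0.925 m from the base axis. Payload 5.7 kg.
Tool frame: the origin (TCP) lies at the very end of the fingers, on their centre line; the grasp point (between the pads) lies 19 mm behind it (bot.pinch_z is the y of the grasp point in the tool frame, in m); y points along the fingers, z is the direction in which the jaws open and shut, and the axes are right-handed (so a half turn about y gives the same grasp; the last joint's range is limited). The gripper opens to 85 mm and grips with 20 to 120 N. Pads are 22 mm wide; open, the fingers measure 114 mm over their backs; the gripper's body (76 mm by 85 mm) begins 54 mm behind the grasp point. The pads swing forward as they close: fully open they stand 13 mm farther back than shut.
Start: joints at [68.405, 20.558, 86.54, -0, 72.909, -6.595], TCP at [0.155, 0.58, 0.231] pointing down, gripper open.
Joint ranges: [-170.27, 170.27], [-57.76, 135], [12.27, 136.19], [-55.21, 235.2], [11.17, 155.16], [-170.74, 170.74]. Speed limits (degrees/s): [136.94, 136.94, 180, 180, 180, 180].

## Interface

Orientations are given as [roll, pitch, yaw] about the fixed x, y, z axes, in that order (R = Rz(yaw) Ry(pitch) Rx(roll)).
In Python, from workcell import bot gives the robot as it stands. The module is installed in compiled form; this text tells all that it offers.
- The arm moves only by the tool apply_moves, never from a script. Its arguments are lists of equal length, an entry for each row: "translation": the shift along the tool's x, y, z scaled (see below), a list of three; "delta_rot": the turn, a rotation vector about the tool's x, y, z scaled (see below), a list of three; "fingers": the opening, from 0 (shut) to 1 (fully open). A call has 1 to 12 rows; each row shifts and turns the commanded pose from where the row before left it, along the tool's axes as they then stand; what a row does not reach is not made up. The controller multiplies each number of a shift by 0.04 m and each number of a turn by 4 degrees. A row lasts 1/12 s, in which the tool goes at most 41.7 mm and 7.16 degrees, less where a joint would pass 70% of its speed; a pose out of reach is approached as far as the arm can. A call with a number of a shift or a turn outside -1 to 1 is refused whole. A call with a gripper value outside its range is refused whole. The fingers move at their own pace and stop on an object; "newtons" is the grip in N (left out, the last holds). Time passes only in rows, so rows that do not move let the fingers close. It gives the time, the measured TCP pose, the force and the opening at its end, in the units of the state.
- bot.state(): the state, without advancing time (a new reading comes with each control period).
- bot.get_image(name): name is "scene" or "top" or "wrist"; returns a dict with "image" (480x640x3 uint8, blue, green, red), "fx", "fy", "cx", "cy" (pixels), "D" ([k1, k2, p1, p2, k3] as OpenCV has them; the pictures are not rectified), "extrinsics" (4x4, takes a point from camera to world coordinates); the wrist camera has in their place "T_tool_cam" (4x4, takes a point from camera to tool coordinates, whose origin is the TCP and whose axes are the tool frame's). Camera axes: x right, y up, looking along -z (the intrinsics and any distortion apply to the point x, -y, -z); pixel columns grow to the right and rows downward; lengths in m; the calibration is good to about 2 mm. A picture is of the moment at which its call begins: read the wrist's pose just before it. There is no depth.
- bot.sign_off(): hands the job in, once; it reports no verdict.
Trained networks look in the newest picture that a camera, given by its name, has taken for a name from the list of things; names that differ only in an ending like _2 or _b are one class to them, and where a whole thing is asked for, a point or a joint stands for the part that bears it (a point fixed in the world has none). Each returns a list of dicts, best first, with "score" (0 to 1); they miss things now and then, are a little off and sometimes report something else, mostly with a low value. They report only what shows in the picture. A call takes as long as a camera call. They do not tell look-alikes from the thing itself.
- bot.look_for(camera, target): "pixel" ([column, row] in pixels, amid what is visible of it).
- bot.outline_of(camera, target): "pixels" (480x640 bool, what is visible of it) and "pixel" ([column, row] in pixels, amid what is visible of it).
The state is a dict: "clock": time; "qpos": joint angles; "qvel": joint speeds; "tau": joint torques, N m; "position": TCP position; "eef_rot": TCP orientation; "wrist_force": force on the tool from outside, world axes, zero at the start; "ft_torque": the same for the moment, N m; "gripper_width": finger opening in m.
Only numpy, scipy, OpenCV 4.12 (cv2) and the standard library are available. Lean on these libraries where they do the work, as an engineer would, in place of code of your own. Each camera call takes 0.05 s, during which the arm holds its last target.

## Task

Get the gluing cramp ready for your workmate to lay in the next panel: take the orange-handled scraper off its bed and slide it, blade first, fully home into the empty slot of the tool rack and let go of it, then pull the cramp's red handle out against the springs until the brass pointer on the sliding jaw is level with the green rider. Finish while still holding the handle there: do not let go, and leave the rider and everything else on the bench where it is.

Things in the scene. Friction and masses are not known exactly. Their poses are not given: they have to be found in the camera images.
- scraper_grip (a point): Centre of the orange grip of the loose scraper (0.17 kg), which lies flat on the cramp's bed, grip on top. x: towards the blade tip, z up. Grip 115 mm long (x), 26 wide (y), 24 high with the steel under it (underside 12 mm below this point). Blade from 57.5 (shoulder) to 132.5 mm ahead. The grip's rear half juts out over the bed's edge on the robot's side, clear of the jaws.
- scraper_tip (a point): Middle of the scraper's blade tip, axes as scraper_grip. Blade: steel plate 58 mm wide, 75 mm long from shoulder to tip, 3 mm thick, flush with the underside (this point is 1.5 mm above the underside).
- free_slot (a point): Empty slot of the tool rack (plywood, dark top): middle of its mouth, on its floor, 30 mm above the bench. x points into the slot, z up. Flat, level slot 70 mm wide, 14 high, 80 deep. Its floor juts out 30 mm before the mouth as a lip; rack top 56 mm above the bench. Fully home the scraper lies on the floor, shoulder at the mouth (tip 75 mm in). Another scraper is parked in the slot 100 mm to the left (y).
- knife_grip (a point): Centre of the brown wooden grip of the other scraper, parked in the rack's left slot; leave it.
- cramp_bed (a point): On the cramp's plywood bed, 24 mm above the bench, mid jaw opening at rest. x: direction in which jaw and handle are pulled out, roughly world -y; z up. Along x (mm): bed -90 to 235, fixed jaw face -55, sliding jaw 55 to 85 at rest, guide block 190 to 220, handle 275 at rest. Bed 150 mm wide (y); jaws 120 wide, tops 58 mm above the bench; guide block top 70.
- cramp_handle: Red cross grip: bar of 18 mm diameter, 110 mm long along y; origin at its centre, 48 mm above the bench. x: the pull-out direction. Carried by two 10 mm steel rods at y = -40 and +40 mm that come through the guide block; at rest the bar's centre is 55 mm beyond the block. Free below and on both sides for fingers from above.
- cramp_jaw (a joint): Travel of the sliding jaw with the handle, m: 0 at rest, 0.080 at the stop, growing as the handle is pulled out. Two springs draw it back: about 5 N at rest, 8 to 11 N when level with the rider. It returns by itself when let go.
- cramp_pointer (a point): Tip of the brass pointer on the end of the sliding jaw away from the robot; moves with the jaw, 34 mm above the bench. Axes as cramp_bed.
- rider_line (a point): White line of the green rider (10 mm long along x, tops 38 mm above the bench) on the bed's edge beside the pointer's path: the mark. Axes as cramp_bed. Pointer and rider are level when they have the same x in these axes. It stands 35 to 60 mm ahead of the resting pointer and shifts only if pushed.
- tape_measure: Bystander: grey and blue tape measure, 36 x 62 x 58 mm, standing; origin on its underside.
- glue_bottle: Bystander: white glue bottle with red cap, 60 mm diameter, 170 mm tall; origin on its underside.
- glue_pot: Bystander: small white pot with two sticks in it, 76 mm diameter, 75 mm tall (sticks to 135 mm); origin on its underside.
- mallet: Bystander: wooden carpenter's mallet lying on its side, head 60 x 130 x 90 mm, handle 190 mm long; origin on its underside.
- try_square: Bystander: try square lying flat, dark wooden stock 120 mm, steel blade 160 mm; origin on its underside.
- chisel: Bystander: chisel with yellow handle lying flat, 250 mm long, handle 29 mm thick; origin on its underside.
- panel: Bystander: flat panel of three pine strips, 200 x 141 x 18 mm, the next piece to be glued; origin on its underside.
Things that resemble listed ones, but are neither listed nor needed, are in the scene too. What is shaped like the part that bears scraper_grip but turquoise is not meant.

How it is judged:
By the outcome, as a careful person would: the job done as asked, in the order asked, and still so for the second after the job is handed in, while the arm keeps its last pose, push and grip.
It also fails if it takes over 61 s, if anything falls off the work surface, if the arm or the gripper's body presses on something with over 40 N, if the wrist force passes 120 N, or if a joint passes its speed limit or range.

## Working session

There is one attempt and no reset: what is moved stays moved. The work goes in short steps, Python scripts to look and compute and a tool call to move; the robot and the scene stay as the last step left them, time stands still between calls to the robot, and variables do not carry over. Pictures are saved under pics/ and viewed, and the job is handed in when it is done.

Besides the shell and the picture viewer there is one more tool, called after "Emit:" by a JSON object that holds its "method" and its "body". apply_moves: Moves the arm, as the interface text tells. Shifts and turns lie within -1 to 1; 1 stands for 0.04 m of shift or 4 degrees of turn. Its arguments: {"type":"object","properties":{"translation":{"type":"array"},"delta_rot":{"type":"array"},"fingers":{"type":"array"},"newtons":{"type":"number"}},"required":["translation","delta_rot","fingers"]}

```bash
mkdir -p pics
python3 - <<'E'
from workcell import bot
import cv2,numpy as np
print(bot.state())
for n in("scene","top","wrist"):
    d=bot.get_image(n); cv2.imwrite(f"pics/{n}0.png",d["image"])
    print(n,{k:(np.round(v,4).tolist() if not np.isscalar(v) else v) for k,v in d.items() if k!="image"})
print(bot.pinch_z)
E
```

```text
{'clock': 0.0, 'qpos': array([ 6.84036076e+01,  2.05981503e+01,  8.66003362e+01, -2.24231826e-04,
        7.29093764e+01, -6.59401147e+00]), 'qvel': array([ 0.11944357,  0.06794695, -0.04600837, -0.04052452,  0.18690863,
       -0.10341989]), 'tau': array([-1.22805337e-03, -5.27603638e+01, -2.78621435e+01, -1.41794271e-04,
        1.27971946e-02, -4.35228992e-05]), 'position': array([0.15505766, 0.5788939 , 0.23044241]), 'eef_rot': array([-9.01071740e+01,  1.21734685e-02, -1.50023263e+01]), 'wrist_force': array([-0.480914  ,  1.05580376, -0.77539329]), 'ft_torque': array([ 0.02141095, -0.02303147,  0.00118083]), 'gripper_width': 0.08568536511490744}
scene {'fx': 588.1986351793644, 'fy': 588.1986351793644, 'cx': 308.88684051394824, 'cy': 236.53036410078684, 'D': [-0.0241, 0.0, 0.0, 0.0, 0.0], 'extrinsics': [[0.8037, -0.4853, 0.3443, 1.1131], [0.5948, 0.6405, -0.4858, -0.8057], [0.0153, 0.5952, 0.8034, 1.4503], [0.0, 0.0, 0.0, 1.0]]}
top {'fx': 513.1532908497769, 'fy': 513.1532908497769, 'cx': 314.76897877148525, 'cy': 246.13199689664134, 'D': [-0.1221, 0.0, 0.0, 0.0, 0.0], 'extrinsics': [[-0.0112, 0.9803, -0.1972, 0.2696], [-0.9999, -0.0109, 0.0027, 0.0392], [0.0005, 0.1973, 0.9804, 1.2522], [0.0, 0.0, 0.0, 1.0]]}
wrist {'fx': 427.3575238136822, 'fy': 427.3575238136822, 'cx': 315.17459418254305, 'cy': 243.4295311241134, 'D': [-0.0399, 0.0, 0.0, 0.0, 0.0], 'T_tool_cam': [[0.0001, -0.9648, -0.2631, -0.0666], [0.0005, 0.2631, -0.9648, -0.143], [1.0, -0.0, 0.0005, 0.0009], [0.0, 0.0, 0.0, 1.0]]}
-0.0187
```

View pics/scene0.png

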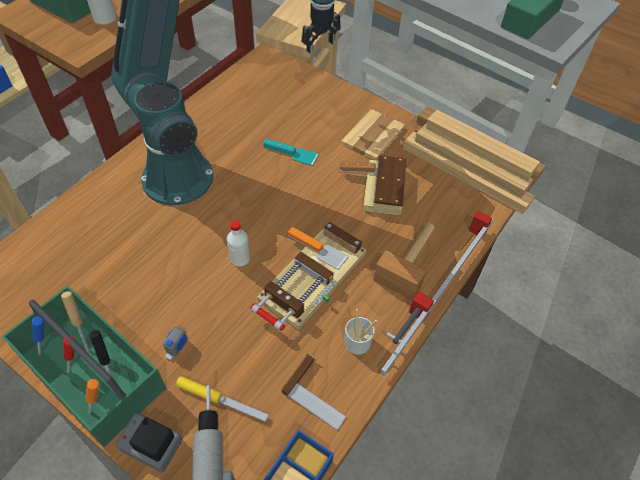

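View pics/top0.png

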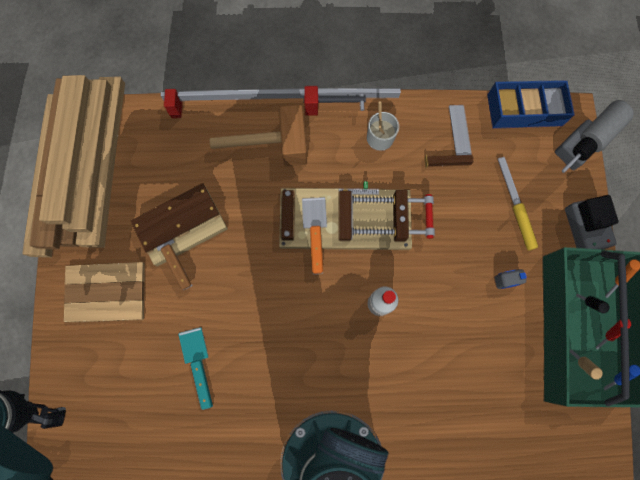

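View pics/wrist0.png

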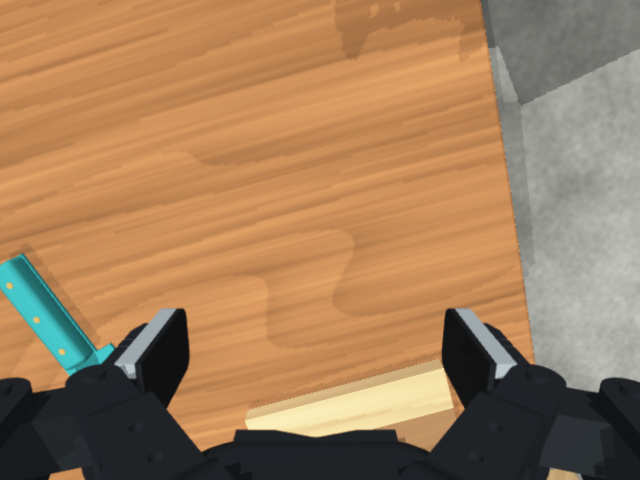

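Orange-handled scraper is at top px (317,245) on the bed; the turquoise one at (197,370) is the look-alike, which is excluded by colour and by lying on the bench. The rack has a dark top at (180,220), with the brown grip at (175,265).

```bash
cat > h.py <<'E'
from workcell import bot
import cv2,numpy as np
from scipy.spatial.transform import Rotation as Rn
def cam(n):
    if n=="wrist":
        s=bot.state(); d=bot.get_image(n)
        T=np.eye(4); T[:3,:3]=Rn.from_euler('xyz',s["eef_rot"],degrees=True).as_matrix(); T[:3,3]=s["position"]
        d["E"]=T@d["T_tool_cam"]
    else:
        d=bot.get_image(n); d["E"]=np.array(d["extrinsics"])
    d["K"]=np.array([[d["fx"],0,d["cx"]],[0,d["fy"],d["cy"]],[0,0,1]]); d["D"]=np.array(d["D"],float)
    return d
def p2w(d,px,z):
    u=cv2.undistortPoints(np.array(px,float).reshape(-1,1,2),d["K"],d["D"]).reshape(-1,2)
    r=np.c_[u[:,0],-u[:,1],-np.ones(len(u))]@d["E"][:3,:3].T
    o=d["E"][:3,3]; t=(z-o[2])/r[:,2]
    return o+r*t[:,None]
def w2p(d,P):
    P=np.array(P,float).reshape(-1,3); c=(P-d["E"][:3,3])@d["E"][:3,:3]; c=c*[1,-1,-1]
    return cv2.projectPoints(c.reshape(-1,1,3),np.zeros(3),np.zeros(3),d["K"],d["D"])[0].reshape(-1,2)
def crop(d,x0,y0,x1,y1,f,name):
    im=cv2.resize(d["image"][y0:y1,x0:x1],None,fx=f,fy=f,interpolation=cv2.INTER_CUBIC); cv2.imwrite(name,im)
E
python3 - <<'E'
from h import *
d=cam("top"); crop(d,270,170,450,290,4.4,"pics/t1.png"); crop(d,120,170,250,300,4.4,"pics/t2.png")
for n in ("scraper_grip","scraper_tip","cramp_handle","cramp_pointer","rider_line","knife_grip","glue_bottle","cramp_jaw"):
    print(n,[(np.round(r["pixel"],1).tolist(),round(r["score"],2)) for r in bot.look_for("top",n)[:3]])
d=cam("scene"); crop(d,240,210,380,340,4.4,"pics/s1.png");crop(d,320,130,430,230,5,"pics/s2.png")
E
```

```text
scraper_grip [([312.7, 220.8], 0.68), ([196.5, 357.7], 0.65)]
scraper_tip [([198.6, 358.6], 0.82)]
cramp_handle [([429.7, 220.7], 0.84)]
cramp_pointer [([347.7, 217.6], 0.98)]
rider_line []
knife_grip [([180.1, 224.2], 0.23)]
glue_bottle [([383.6, 300.8], 0.94)]
cramp_jaw [([352.0, 212.5], 0.59)]
```

View pics/t1.png

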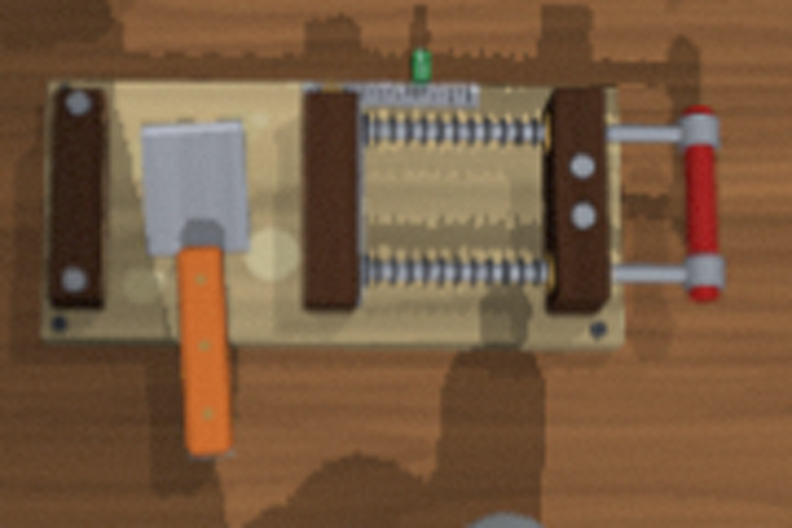

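View pics/t2.png

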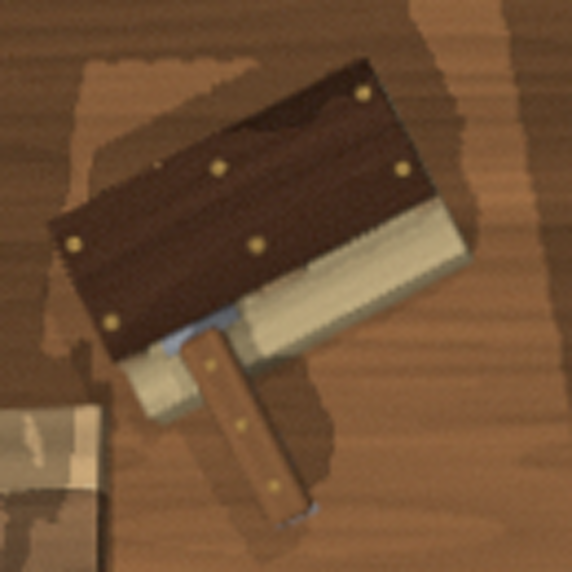

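View pics/s1.png

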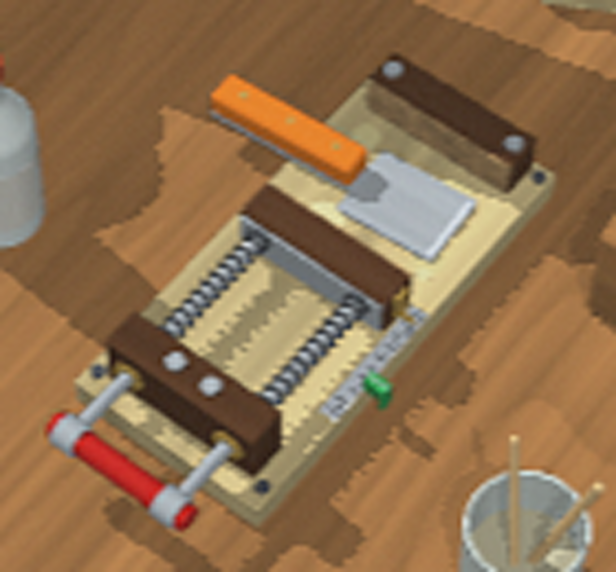

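View pics/s2.png

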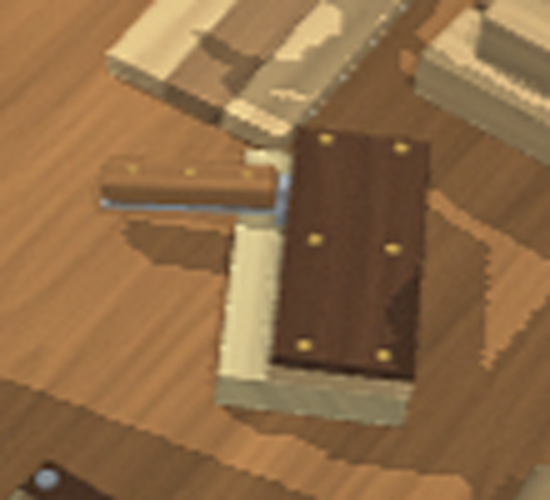

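Top crop confirms: orange grip (205,350 in crop) on the bed, pointing at the far edge; rack mouth faces the robot, left slot occupied at (240,420), free slot to its right around (340,270).

```bash
cat > m1.py <<'E'
from h import *
d=cam("top")
def T(pts,z,x0,y0): return p2w(d,[((a+.5)/4.4-.5+x0,(b+.5)/4.4-.5+y0) for a,b in pts],z)
def ang(a,b): v=b-a; return round(np.degrees(np.arctan2(v[1],v[0])),1), round(np.linalg.norm(v[:2])*1e3,1)
g=T([(208,453),(199,248)],.048,270,170); print("grip rear/front",g.round(4).tolist(),ang(*g))
b=T([(143,126),(242,122),(150,252),(247,250)],.027,270,170); print("blade",b.round(4).tolist(), ang((b[2]+b[3])/2,(b[0]+b[1])/2))
r=T([(48,222),(365,58),(437,198),(113,361)],.056,120,170); print("rack top",r.round(4).tolist()); print(ang(r[0],r[1]),ang(r[3],r[2]),ang(r[2],r[1]),ang(r[3],r[0]), 'frontmid',((r[2]+r[3])/2).round(4))
l=T([(468,254),(150,405)],.030,120,170); print("lip R,L",l.round(4).tolist(),ang(l[1],l[0]))
k=T([(292,515),(203,340)],.054,120,170); print("knife grip",k.round(4).tolist(),ang(*k))
h=T([(702,108),(702,297)],.048,270,170);print("handle",h.round(4).tolist(),ang(h[1],h[0]),((h[0]+h[1])/2).round(4))
bd=T([(50,84),(618,88),(623,345),(42,340)],.024,270,170);print("bed",bd.round(4).tolist(),ang(bd[0],bd[1]),ang(bd[3],bd[2]),ang(bd[3],bd[0]))
j=T([(52,90),(104,90),(304,90),(358,90),(548,90),(606,90)],.058,270,170);print("jaw",j.round(4).tolist())
rr=T([(422,66)],.038,270,170);print("rider",rr.round(4))
E
python3 m1.py
```

```text
grip rear/front [[0.4479, 0.0316, 0.048], [0.5615, 0.0351, 0.048]] (np.float64(1.8), np.float64(113.6))
blade [[0.6378, 0.0659, 0.027], [0.6395, 0.0099, 0.027], [0.5646, 0.0624, 0.027], [0.5651, 0.0083, 0.027]] (np.float64(2.0), np.float64(73.9))
rack top [[0.5802, 0.4852, 0.056], [0.6721, 0.3099, 0.056], [0.5906, 0.2668, 0.056], [0.5012, 0.4436, 0.056]]
(np.float64(-62.3), np.float64(198.0)) (np.float64(-63.2), np.float64(198.1)) (np.float64(27.8), np.float64(92.2)) (np.float64(27.8), np.float64(89.3)) frontmid [0.5459 0.3552 0.056 ]
lip R,L [[0.565, 0.2534, 0.03], [0.4811, 0.43, 0.03]] (np.float64(-64.6), np.float64(195.5))
knife grip [[0.4163, 0.3414, 0.054], [0.5128, 0.3944, 0.054]] (np.float64(28.8), np.float64(110.1))
handle [[0.6393, -0.2473, 0.048], [0.531, -0.2409, 0.048]] (np.float64(-3.4), np.float64(108.4)) [ 0.5852 -0.2441  0.048 ]
bed [[0.6642, 0.1187, 0.024], [0.6588, -0.2052, 0.024], [0.5093, -0.2005, 0.024], [0.5158, 0.1228, 0.024]] (np.float64(-91.0), np.float64(324.0)) (np.float64(-91.1), np.float64(323.3)) (np.float64(-1.6), np.float64(148.5))
jaw [[0.6498, 0.1154, 0.058], [0.6495, 0.0866, 0.058], [0.6483, -0.0239, 0.058], [0.648, -0.0537, 0.058], [0.6471, -0.1593, 0.058], [0.6469, -0.1917, 0.058]]
rider [[ 0.6682 -0.0918  0.038 ]]
```

Emit:
{"method": "apply_moves", "body": {"translation": [[0,0,0],[0,0,0],[0,0,0],[0,0,0],[0,0,0],[0.478,0,-0.87],[0.478,0,-0.87],[0.478,0,-0.87],[0.478,0,-0.87],[0.478,0,-0.87],[0.478,0,-0.87],[0.478,0,-0.87]], "delta_rot": [[0,-0.85,0],[0,-0.85,0],[0,-0.85,0],[0,-0.85,0],[0,-0.85,0],[0,0,0],[0,0,0],[0,0,0],[0,0,0],[0,0,0],[0,0,0],[0,0,0]], "fingers": [1,1,1,1,1,1,1,1,1,1,1,1]}}

```text
clock: 1.7
position: [0.2981, 0.3392, 0.2315]
eef_rot: [-90.0, -0.0, 2.0]
wrist_force: [2.4, -0.7, 0.3]
gripper_width: 0.0858
```

Emit:
{"method": "apply_moves", "body": {"translation": [[0.478,0.1,-0.87],[0.478,0.1,-0.87],[0.478,0.1,-0.87],[0.478,0.1,-0.87],[0.478,0.1,-0.87],[0.478,0.1,-0.87],[0.478,0.1,-0.87],[0.478,0.1,-0.87],[0.478,0.1,-0.87],[0,0,0],[0,0,0]], "delta_rot": [[0,0,0],[0,0,0],[0,0,0],[0,0,0],[0,0,0],[0,0,0],[0,0,0],[0,0,0],[0,0,0],[0,0,0],[0,0,0]], "fingers": [1,1,1,1,1,1,1,1,1,0.7,0.7]}}

```text
clock: 2.62
position: [0.4815, 0.0319, 0.1952]
eef_rot: [-90.0, -0.0, 1.8]
wrist_force: [-0.2, 1.4, -0.0]
gripper_width: 0.0641
```

Run:
```python
from h import *
d=cam("wrist"); cv2.imwrite("pics/w1.png",d["image"]); s=bot.state(); print(s["clock"],s["position"],s["eef_rot"],s["qpos"],s["gripper_width"])
print(w2p(d,[[.4479,.0316,.048],[.5615,.0351,.048],[.48,.033,.048]]).round(1))
```

```text
2.6667 [0.48040209 0.03320117 0.19512867] [-8.99787996e+01  4.63856716e-02  1.87070095e+00] [-4.28522512e+00  1.31314929e+01  1.03353076e+02  1.79846618e-02
  6.35638240e+01 -9.61639311e+01] 0.06010383980883199
[[315.2 177.3]
 [315.2 330.4]
 [315.8 223.7]]
```

View pics/w1.png

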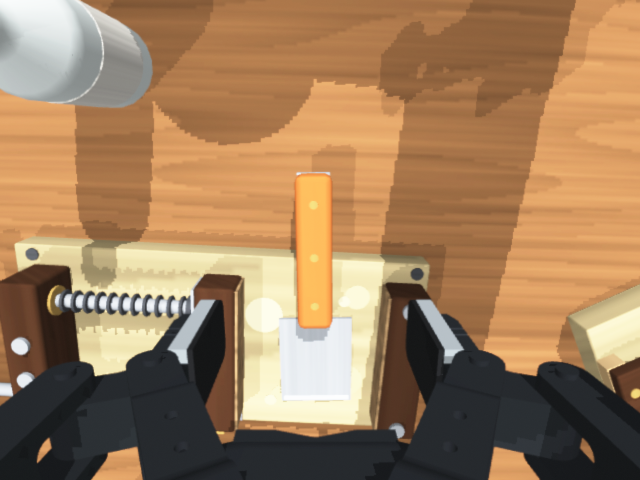

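Emit:
{"method": "apply_moves", "body": {"translation": [[0,0.8,0],[0,0.8,0],[0,0.8,0],[0,0.8,0],[0,0.8,-0.02],[0,0.45,0],[0,0,0],[0,0,0],[0,0,0],[0,0,0],[0,0,0],[0,0,0]], "delta_rot": [[0,0,0],[0,0,0],[0,0,0],[0,0,0],[0,0,0],[0,0,0],[0,0,0],[0,0,0],[0,0,0],[0,0,0],[0,0,0],[0,0,0]], "fingers": [0.7,0.7,0.7,0.7,0.7,0.7,0.7,0,0,0,0,0], "newtons": 80}}

```text
clock: 3.67
position: [0.4817, 0.0333, 0.0189]
eef_rot: [-90.0, -0.2, 2.0]
wrist_force: [-1.9, 4.0, 8.2]
gripper_width: 0.025
```

Emit:
{"method": "apply_moves", "body": {"translation": [[0,0,0],[0,0,0],[0,-0.2,0],[0,-0.4,0],[0,-0.8,0],[0,-0.8,0],[0,-0.8,0],[0,0,0]], "delta_rot": [[0,0,0],[0,0,0],[0,0,0],[0,0,0],[0,0,0],[0,0,0],[0,0,0],[0,0,0]], "fingers": [0,0,0,0,0,0,0,0]}}

```text
clock: 4.33
position: [0.4844, 0.0325, 0.1435]
eef_rot: [-90.1, -0.6, 2.0]
wrist_force: [0.9, -0.8, -1.5]
gripper_width: 0.0249
```

Run:
```python
from h import *
d=cam("wrist"); cv2.imwrite("pics/w2.png",d["image"]); s=bot.state(); print(s["clock"],s["position"],s["eef_rot"],s["gripper_width"],s["wrist_force"],s["ft_torque"])
d=cam("scene"); crop(d,230,170,390,330,3.7,"pics/s3.png")
```

```text
4.3833 [0.48327078 0.03257136 0.14115506] [-90.06860636  -0.46148312   1.99568941] 0.024551262586637895 [ 0.64408902 -0.20407854 -2.23319726] [-0.00090104  0.08803051  0.02625968]
```

View pics/w2.png

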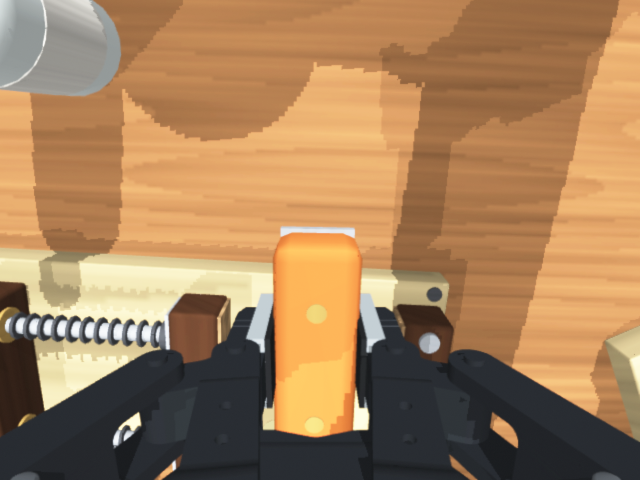

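View pics/s3.png

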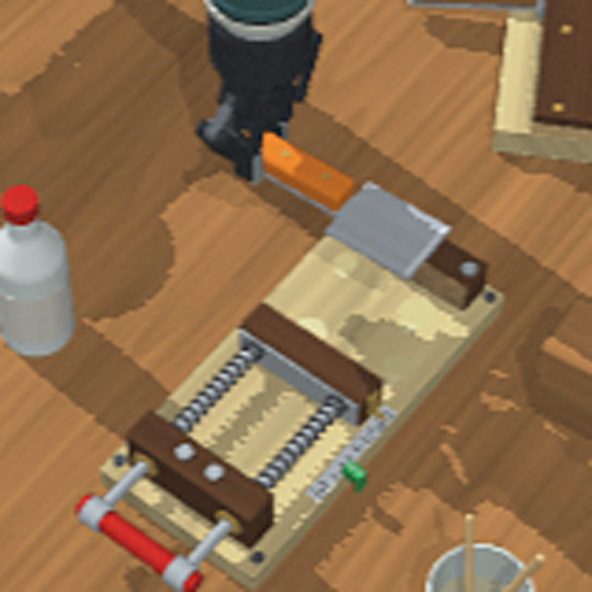

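Run:
```python
from h import *
from scipy.optimize import least_squares
d=cam("scene"); s=bot.state(); tz=.1412; tp=np.array([.4833,.0326])
obs=np.array([[351.6,231.6],[339.5,244.3],[330,219.5],[318.6,232.7]])
dw=cam("wrist")
def corners(p):
    pitch,yaw,dx=p; c=np.array([0.4833+dx,.0326,tz+.0184]) # rotation pt=grip centreline near pads
    R=Rn.from_euler('zyx',[yaw,pitch,0],degrees=True).as_matrix()
    L=np.array([[.157,.029,-.0105],[.157,-.029,-.0105],[.082,.029,-.0105],[.082,-.029,-.0105],[-.0327,0,.012]])
    return c+L@R.T
for p in ([0,2,0],[3,2,0]): print(p,w2p(d,corners(p)[:4]).round(1).tolist(),w2p(dw,corners(p)[4:]).round(1))
f=lambda p: (w2p(d,corners(p)[:4])-obs).ravel()
r=least_squares(f,[0,2,0]);print(r.x,r.fun.round(1))
d=cam("top"); crop(d,270,150,400,300,4,"pics/t3.png")
```

```text
[0, 2, 0] [[351.6, 231.3], [340.3, 245.2], [329.0, 219.1], [317.5, 232.5]] [[310.9 268.4]]
[3, 2, 0] [[351.1, 233.0], [339.9, 246.8], [328.7, 219.9], [317.2, 233.4]] [[310.7 272.9]]
[-5.52611846e+00 -1.28797928e+00  4.67973128e-03] [ 0.5 -0.4  0.2  0.4  0.2  0.1 -1.  -0.1]
```

View pics/t3.png

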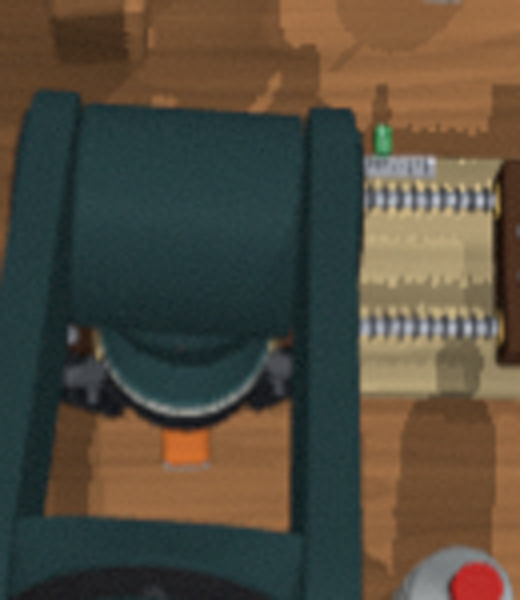

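Run:
```python
from h import *
for i in range(3):
    s=bot.state();print(s["position"].round(4),s["eef_rot"].round(2)); d=cam("wrist")
cv2.imwrite("pics/w3.png",d["image"])
for z in (.150,.160,.172): print(z,p2w(d,[(318,237),(316,313),(315,426)],z).round(4).tolist())
T=d["T_tool_cam"];print(T)
# w1 camera
E1=d["E"].copy(); M=np.eye(4); M[:3,:3]=Rn.from_euler('xyz',[-90,0,1.9],degrees=True).as_matrix(); M[:3,3]=[.4804,.0332,.1951]; d1=dict(d); d1["E"]=M@T
print("w1",p2w(d1,[(314,175),(314,205),(314,258),(315,307),(314,327)],.048).round(4).tolist())
```

```text
[0.4791 0.033  0.1363] [-89.99   0.14   2.  ]
[0.4791 0.033  0.1361] [-89.99   0.17   1.99]
[0.4792 0.033  0.136 ] [-89.99   0.18   2.  ]
0.15 [[0.4459, 0.0335, 0.15], [0.4716, 0.0338, 0.15], [0.5155, 0.035, 0.15]]
0.16 [[0.4434, 0.0334, 0.16], [0.4671, 0.0336, 0.16], [0.5076, 0.0347, 0.16]]
0.172 [[0.4404, 0.0332, 0.172], [0.4617, 0.0334, 0.172], [0.4981, 0.0344, 0.172]]
[[ 1.27669211e-04 -9.64809418e-01 -2.62950130e-01 -6.63640793e-02]
 [ 4.71894209e-04  2.62950161e-01 -9.64809303e-01 -1.42985446e-01]
 [ 9.99999881e-01 -9.08201362e-07  4.88858617e-04  8.96281920e-04]
 [ 0.00000000e+00  0.00000000e+00  0.00000000e+00  1.00000000e+00]]
w1 [[0.4453, 0.032, 0.048], [0.4657, 0.0327, 0.048], [0.5038, 0.0339, 0.048], [0.5414, 0.0358, 0.048], [0.5575, 0.0356, 0.048]]
```

Run:
```python
from h import *
d=cam("wrist"); d2=cam("scene"); crop(d2,300,170,380,250,7,"pics/s4.png"); s=bot.state(); print(s["position"])
cv2.imwrite("pics/w4.png",d["image"])
```

```text
[0.47983696 0.03293594 0.1364069 ]
```

View pics/w4.png

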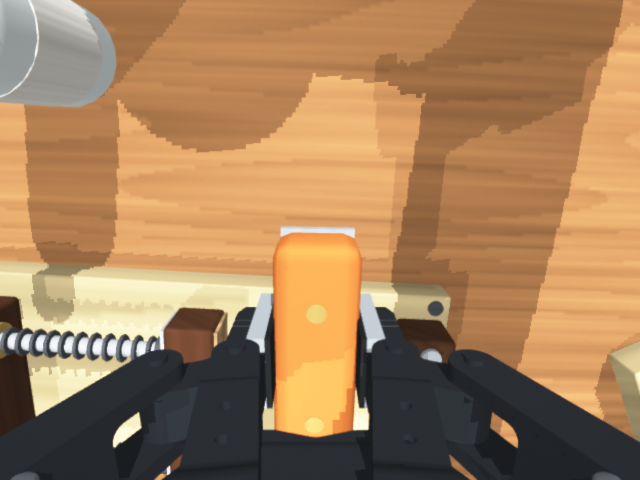

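View pics/s4.png

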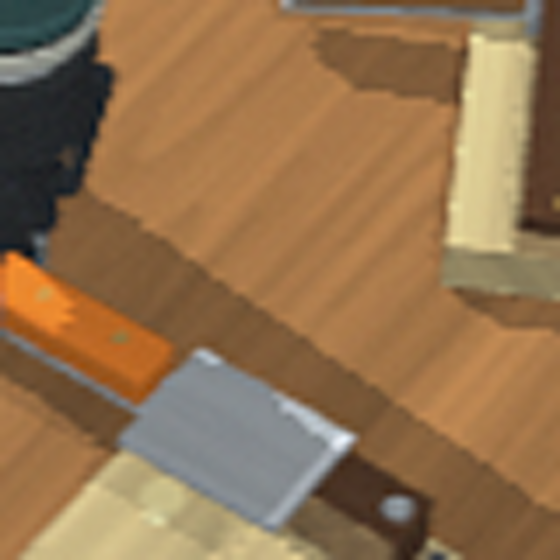

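Run:
```python
from h import *
d=cam("scene")
S=lambda pts,z:p2w(d,[((a+.5)/5-.5+320,(b+.5)/5-.5+130) for a,b in pts],z)
r=S([(428,143),(412,380),(274,367),(297,128)],.056);print(r.round(4).tolist())
m=(r[2]+r[3])/2; 
for a,b in ((3,2),(0,1),(2,1),(3,0)):
    v=r[b]-r[a];print(np.degrees(np.arctan2(v[1],v[0])).round(1),np.linalg.norm(v).round(4))
print("frontmid",m.round(4), "lip",S([(218,383)],.030).round(4))
k=S([(112,160+2),(278,172)],.054);print("knife",k.round(4).tolist())
s=bot.state();print(s["position"],s["eef_rot"])
th=np.radians(27.4)
for fm in ([.5459,.3552],m[:2]):
    fs=np.array(fm)-.05*np.array([-np.sin(th),np.cos(th)]); print("slot",fs.round(4))
```

```text
[[0.5773, 0.4864, 0.056], [0.6738, 0.3061, 0.056], [0.6002, 0.2632, 0.056], [0.5013, 0.4454, 0.056]]
-61.5 0.2073
-61.9 0.2045
30.2 0.0851
28.3 0.0864
frontmid [0.5508 0.3543 0.056 ] lip [[0.5697 0.2508 0.03  ]]
knife [[0.4207, 0.3474, 0.054], [0.512, 0.4059, 0.054]]
[0.47998392 0.03295885 0.13656233] [-89.99678176   0.09530103   2.00063343]
slot [0.5689 0.3108]
slot [0.5738 0.3099]
```

Emit:
{"method": "apply_moves", "body": {"translation": [[0,0,0],[0,0,0],[0,0,0],[0,0,0],[0,0,0],[0,0,0],[0,0,0],[0.05,0,0.85],[0.05,0,0.85],[0.05,0,0.85],[0.05,0,0.85],[0.05,0,0.85]], "delta_rot": [[0,-0.93,0],[0,-0.93,0],[0,-0.93,0],[0,-0.93,0],[0,-0.93,0],[0,-0.93,0],[0,-0.93,0],[0,0,0],[0,0,0],[0,0,0],[0,0,0],[0,0,0]], "fingers": [0,0,0,0,0,0,0,0,0,0,0,0]}}

```text
clock: 5.88
position: [0.4085, 0.1888, 0.1371]
eef_rot: [-90.0, 0.0, 28.0]
wrist_force: [0.1, 0.6, -0.9]
gripper_width: 0.025
```

Emit:
{"method": "apply_moves", "body": {"translation": [[0.05,0,0.8],[0,0.5,0],[0,0.6,0],[0,0.5,0],[0,0,0],[0,0,0],[0,0,0]], "delta_rot": [[0,0,0],[0,0,0],[0,0,0],[0,0,0],[0,0,0],[0,0,0],[0,0,0]], "fingers": [0,0,0,0,0,0,0]}}

```text
clock: 6.47
position: [0.3966, 0.2169, 0.0738]
eef_rot: [-90.0, -0.0, 28.0]
wrist_force: [-0.0, -0.2, -0.3]
gripper_width: 0.0247
```

```bash
cat > chk.py <<'E'
from h import *
import sys
n=sys.argv[1]
s=bot.state(); p=s["position"]; print(s["clock"],p.round(4),s["eef_rot"].round(2),s["wrist_force"].round(1))
R=Rn.from_euler('xyz',s["eef_rot"],degrees=True).as_matrix(); z=p[2]+.0065
L=lambda x,w,dz: p+R@np.array([x,-dz,w])
pts=[L(.1555,.029,.0095),L(.1555,-.029,.0095),L(.0805,-.029,.0095),L(.0805,.029,.0095)]
th=np.radians(28);u=np.array([np.cos(th),np.sin(th),0]);v=np.array([-u[1],u[0],0]);fs=np.array([.571,.3105,.03])
sl=[fs+.035*v,fs-.035*v]
rel=(np.mean(pts[:2],0)-fs);print("tip rel slot along,lat",(rel@u).round(4),(rel@v).round(4))
for c,b,f in (("top",(120,170,260,320),4),("scene",(310,130,440,240),5)):
    d=cam(c); im=cv2.resize(d["image"][b[1]:b[3],b[0]:b[2]],None,fx=f,fy=f,interpolation=cv2.INTER_CUBIC)
    t=lambda P:np.round(((w2p(d,P)-[b[0],b[1]]+.5)*f-.5)).astype(int)
    cv2.polylines(im,[t(pts)],True,(255,0,255),1); cv2.polylines(im,[t(sl)],False,(0,255,0),1)
    cv2.imwrite(f"pics/{n}_{c}.png",im)
E
python3 chk.py a
```

```text
6.4667 [0.3966 0.2169 0.0738] [-9.001e+01 -1.000e-02  2.803e+01] [-0.  -0.2 -0.3]
tip rel slot along,lat -0.0425 -0.0007
```

View pics/a_top.png

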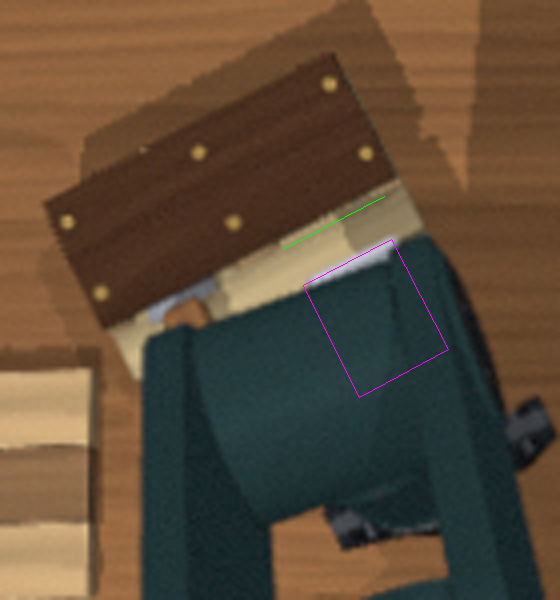

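View pics/a_scene.png

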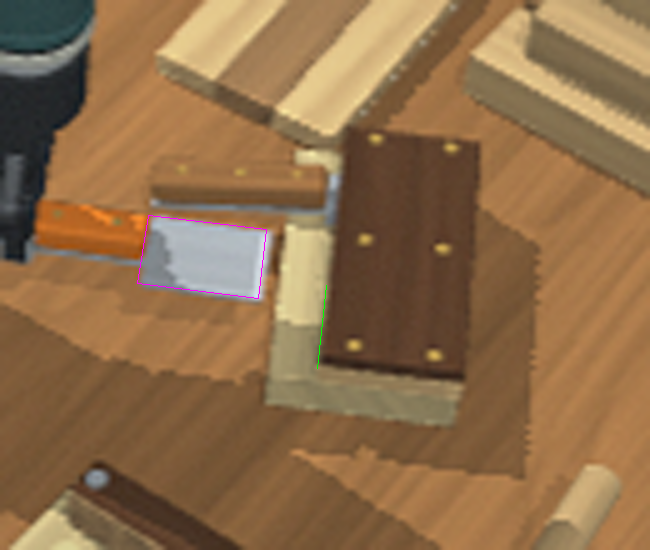

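Emit:
{"method": "apply_moves", "body": {"translation": [[0,0.57,0],[0,0.57,0],[0,0,0],[0.4,0,0.01],[0.4,0,0.01],[0.3,0,0],[0,0,0],[0,0,0]], "delta_rot": [[0,0,0],[0,0,0],[0,0,0],[0,0,0],[0,0,0],[0,0,0],[0,0,0],[0,0,0]], "fingers": [0,0,0,0,0,0,0,0]}}

```text
clock: 7.23
position: [0.4355, 0.2385, 0.0289]
eef_rot: [-90.0, -0.1, 28.0]
wrist_force: [-0.7, -0.7, -1.6]
gripper_width: 0.025
```

```bash
python3 chk.py b
```

```text
7.2333 [0.4355 0.2385 0.0289] [-90.02  -0.1   28.04] [-0.7 -0.7 -1.6]
tip rel slot along,lat 0.002 0.0001
```

View pics/b_scene.png

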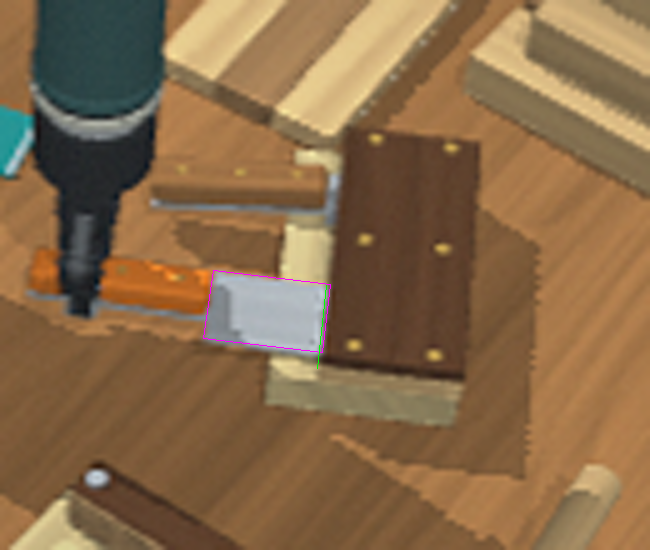

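View pics/b_top.png

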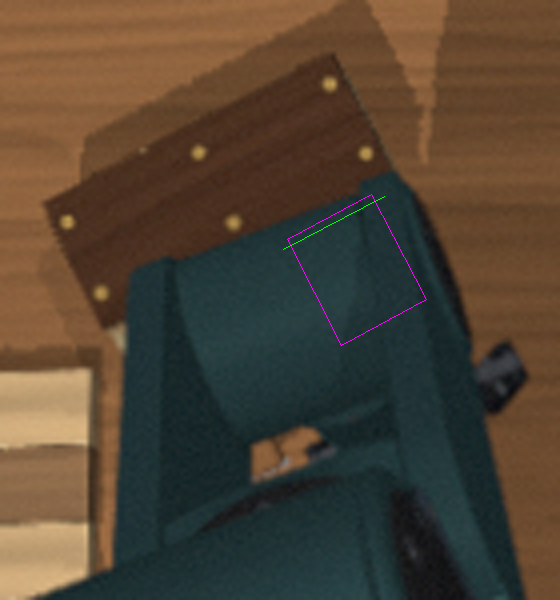

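Emit:
{"method": "apply_moves", "body": {"translation": [[0.3,0,0],[0.3,0,0],[0.3,0,0],[0.3,0,0],[0.3,0,0],[0,0,0],[0,0,0]], "delta_rot": [[0,0,0],[0,0,0],[0,0,0],[0,0,0],[0,0,0],[0,0,0],[0,0,0]], "fingers": [0,0,0,0,0,0,0]}}

```text
clock: 7.92
position: [0.4868, 0.2661, 0.0278]
eef_rot: [-90.0, 0.1, 28.0]
wrist_force: [0.2, 0.4, -1.6]
gripper_width: 0.0246
```

Emit:
{"method": "apply_moves", "body": {"translation": [[0.1,0.06,0],[0.1,0.06,0],[0.06,0,0],[0.06,0,0],[0,0,0]], "delta_rot": [[0,0,0],[0,0,0],[0,0,0],[0,0,0],[0,0,0]], "fingers": [0,0,0,0,0]}}

```text
clock: 8.33
position: [0.4968, 0.2716, 0.0234]
eef_rot: [-90.0, 0.2, 28.0]
wrist_force: [-5.7, -2.6, 9.3]
gripper_width: 0.0249
```

```bash
python3 chk.py c
```

```text
8.3333 [0.4968 0.2716 0.0234] [-89.99   0.19  28.05] [-5.7 -2.6  9.3]
tip rel slot along,lat 0.0717 0.0006
```

View pics/c_scene.png

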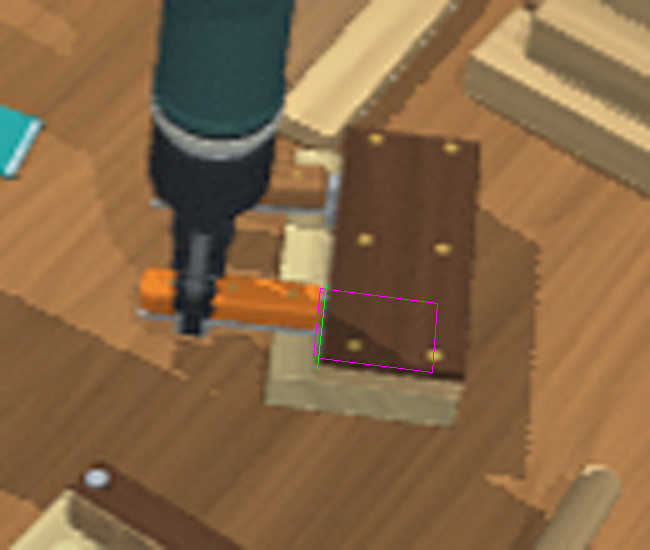

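Emit:
{"method": "apply_moves", "body": {"translation": [[0.04,-0.02,0],[0.04,0,0],[0.03,0,0],[0,0,0],[0,0,0]], "delta_rot": [[0,0,0],[0,0,0],[0,0,0],[0,0,0],[0,0,0]], "fingers": [0,0,0,0,0]}}

```text
clock: 8.85
position: [0.4981, 0.2723, 0.0236]
eef_rot: [-90.0, 0.5, 28.1]
wrist_force: [-9.2, -5.1, 12.1]
gripper_width: 0.0247
```

```bash
python3 chk.py d
```

```text
8.85 [0.4981 0.2723 0.0236] [-89.99   0.47  28.06] [-9.2 -5.1 12.1]
tip rel slot along,lat 0.0733 0.0007
```

View pics/d_scene.png

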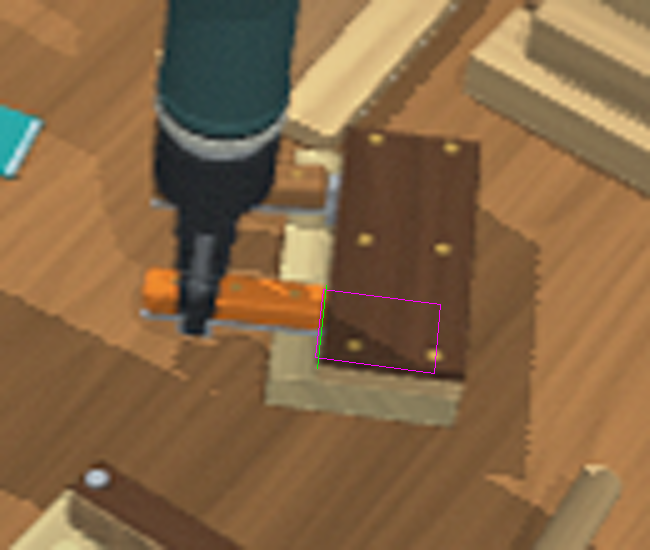

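Emit:
{"method": "apply_moves", "body": {"translation": [[0.06,-0.03,0],[0.06,-0.02,0],[0,0,0],[0,0,0]], "delta_rot": [[0,0,0],[0,0,0],[0,0,0],[0,0,0]], "fingers": [0,0,0,0]}}

```text
clock: 9.28
position: [0.498, 0.2724, 0.0239]
eef_rot: [-90.0, 1.0, 28.1]
wrist_force: [-13.8, -11.1, 9.7]
gripper_width: 0.0249
```

```bash
python3 chk.py e
```

```text
9.2833 [0.498  0.2724 0.0239] [-89.97   1.    28.07] [-13.8 -11.1   9.7]
tip rel slot along,lat 0.0733 0.0008
```

View pics/e_scene.png

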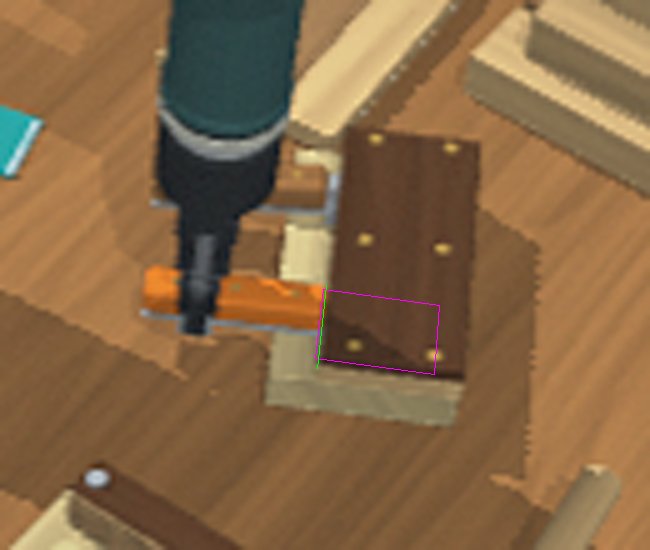

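Emit:
{"method": "apply_moves", "body": {"translation": [[-0.08,0,0],[-0.08,0,0],[0,0,0],[0,0,0],[0,0,0],[0,0,0],[0,0,0]], "delta_rot": [[0,0,0],[0,0,0],[0,0,0],[0,0,0],[0,0,0],[0,0,0],[0,0,0]], "fingers": [0,0,0,0.6,0.6,0.6,0.6]}}

```text
clock: 9.97
position: [0.5025, 0.2743, 0.0261]
eef_rot: [-90.0, -0.1, 28.0]
wrist_force: [-0.4, 0.0, 0.1]
gripper_width: 0.0513
```

Emit:
{"method": "apply_moves", "body": {"translation": [[0,-0.3,0],[0,-0.8,0],[0,-0.9,0],[0,-0.9,0],[0,0,0],[0,0,0],[0,0,0]], "delta_rot": [[0,0,0],[0,0,0],[0,0,0],[0,0,0],[0,0,0],[0,0,0],[0,0,0]], "fingers": [0.6,0.6,0.6,0.6,0.6,0.6,0.6]}}

```text
clock: 10.55
position: [0.5014, 0.2739, 0.1418]
eef_rot: [-90.0, -0.0, 28.0]
wrist_force: [-0.7, 1.3, -0.8]
gripper_width: 0.0515
```

```bash
python3 chk.py f; python3 -c "
from h import *
d=cam('wrist');cv2.imwrite('pics/w5.png',d['image']);print(bot.state()['position'])"
```

```text
10.55 [0.5014 0.2739 0.1418] [-9.001e+01 -4.000e-02  2.804e+01] [-0.7  1.3 -0.8]
tip rel slot along,lat 0.0769 0.0005
[0.50023825 0.27336227 0.14019475]
```

View pics/f_scene.png

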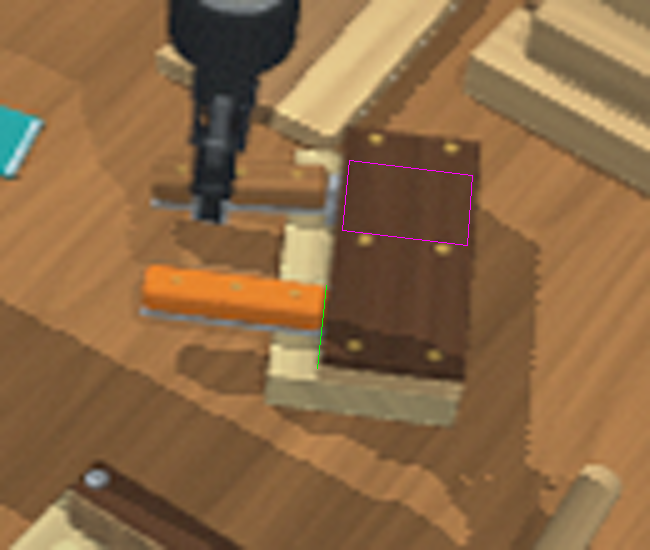

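View pics/w5.png

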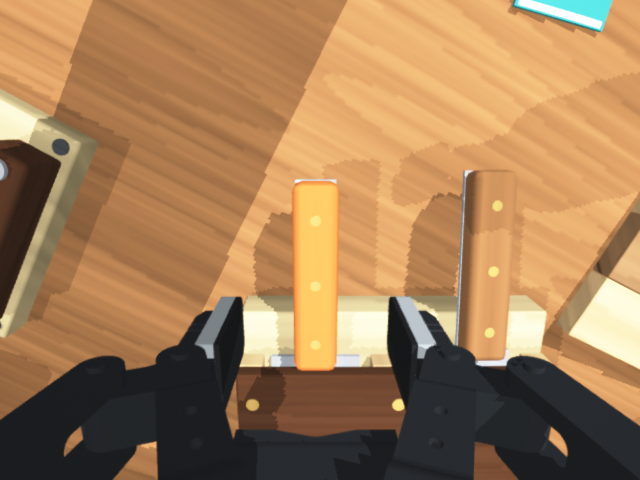

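Emit:
{"method": "apply_moves", "body": {"translation": [[0,-0.5,0],[0,-0.5,0],[0,-0.5,0],[0,0,0],[0,0,0],[0,0,0],[0,0,0],[0,0,0],[0.39,0,-0.85],[0.39,0,-0.85],[0.39,0,-0.85],[0.39,0,-0.85]], "delta_rot": [[0,0.9,0],[0,0.9,0],[0,0.9,0],[0,0.9,0],[0,0.9,0],[0,0.9,0],[0,0.9,0],[0,0.95,0],[0,0,0],[0,0,0],[0,0,0],[0,0,0]], "fingers": [0.6,0.6,0.6,0.6,0.6,0.6,0.6,0.6,0.6,0.6,0.6,0.6]}}

```text
clock: 11.7
position: [0.561, 0.1355, 0.2002]
eef_rot: [-90.0, 0.1, -0.9]
wrist_force: [0.3, -0.3, 0.3]
gripper_width: 0.0508
```

Emit:
{"method": "apply_moves", "body": {"translation": [[0.39,0,-0.85],[0.39,0,-0.85],[0.39,0,-0.85],[0.39,0,-0.85],[0.39,0,-0.85],[0.39,0,-0.85],[0,0,0],[0,0,0],[0,0,0],[0,0,0]], "delta_rot": [[0,0,0],[0,0,0],[0,0,0],[0,0,0],[0,0,0],[0,0,0],[0,0,0],[0,0,0],[0,0,0],[0,0,0]], "fingers": [0.6,0.6,0.6,0.6,0.6,0.6,0.45,0.45,0.45,0.45]}}

```text
clock: 12.53
position: [0.6505, -0.0676, 0.2007]
eef_rot: [-90.0, 0.1, -0.9]
wrist_force: [-1.1, 0.3, -0.1]
gripper_width: 0.0384
```

Run:
```python
from h import *
import pickle
d=cam('wrist');cv2.imwrite('pics/w6.png',d['image']);s=bot.state();print(s['clock'],s['position'],s['eef_rot'])
pickle.dump(dict(d),open('w6.pkl','wb'))
for n in ("cramp_pointer","rider_line","cramp_handle"):
    print(n,[(np.round(r["pixel"],1).tolist(),round(r["score"],2)) for r in bot.look_for("wrist",n)[:3]])
```

```text
12.5833 [ 0.65070345 -0.06731045  0.20103654] [-89.9674467    0.09687601  -0.88370515]
cramp_pointer [([331.7, 125.4], 0.55)]
rider_line [([281.4, 243.7], 0.71)]
cramp_handle [([54.2, 122.0], 0.71), ([24.4, 328.7], 0.61)]
```

View pics/w6.png

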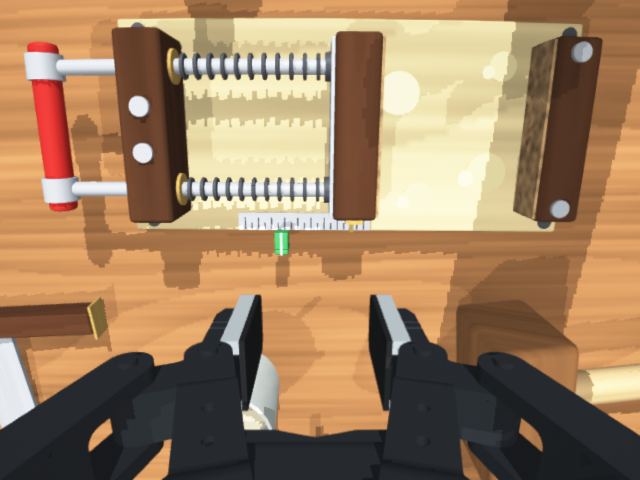

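Run:
```python
from h import *
im=cv2.imread('pics/w6.png'); cv2.imwrite('pics/w6c.png',cv2.resize(im[190:265,230:400],None,fx=4.6,fy=4.6,interpolation=cv2.INTER_CUBIC))
```

```text
(no output)
```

View pics/w6c.png

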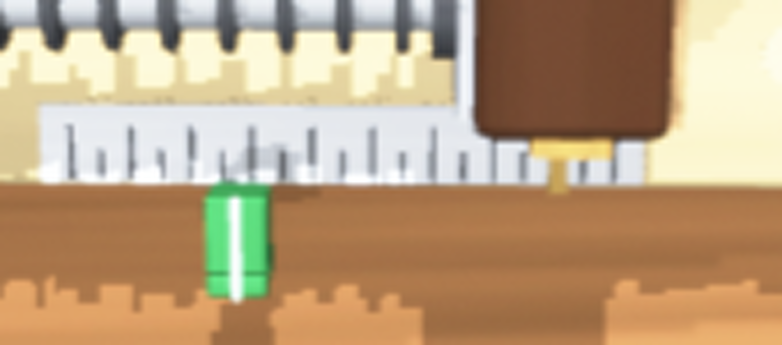

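Run:
```python
from h import *
import pickle
d=pickle.load(open('w6.pkl','rb'))
c=lambda a,b:(230+(a+.5)/4.6-.5,190+(b+.5)/4.6-.5)
p=p2w(d,[c(557,190)],.034)[0]; r=p2w(d,[c(234,200),c(236,270)],.038); print(p,r)
e=p2w(d,[(118,20),(583,24.5)],.024); v=e[1]-e[0]; print("edge",e.round(4).tolist(),np.degrees(np.arctan2(v[1],v[0])))
e2=p2w(d,[c(40,184),c(640,184)],.024); v=e2[1]-e2[0]; print("edge2",np.degrees(np.arctan2(v[1],v[0])))
for a in (-90.5,-91,-91.5,-92):
    u=np.array([np.cos(np.radians(a)),np.sin(np.radians(a))]); print(a,"travel",[(q[:2]-p[:2])@u for q in r])
h=p2w(d,[(42,45),(65,208)],.048);print("handle",h.round(4).tolist(),h.mean(0))
h=p2w(d,[(39,65),(59,189)],.048);print("rodclamps",h.round(4).tolist(),h.mean(0))
b=p2w(d,[(114,30),(172,30)],.070);print('block',b)
```

```text
[ 0.65893808 -0.04033334  0.034     ] [[ 0.6587873  -0.09237433  0.038     ]
 [ 0.67043494 -0.09248445  0.038     ]]
edge [[0.5087, -0.2007, 0.024], [0.5156, 0.1225, 0.024]] 88.76798609633931
edge2 89.06984397627458
-90.5 travel [np.float64(0.052040321878394476), np.float64(0.05204879576690904)]
-91 travel [np.float64(0.05203569301531264), np.float64(0.051942518517214605)]
-91.5 travel [np.float64(0.05202710143274331), np.float64(0.05183228564363144)]
-92 travel [np.float64(0.05201454778496877), np.float64(0.05171810554081967)]
handle [[0.5275, -0.2429, 0.048], [0.6354, -0.2444, 0.048]] [ 0.58143638 -0.24365004  0.048     ]
rodclamps [[0.5397, -0.2469, 0.048], [0.6218, -0.2465, 0.048]] [ 0.58073835 -0.24670373  0.048     ]
block [[ 0.52498265 -0.18438602  0.07      ]
 [ 0.52609188 -0.14953468  0.07      ]]
```

Emit:
{"method": "apply_moves", "body": {"translation": [[-0.32,0,-0.893],[-0.32,0,-0.893],[-0.32,0,-0.893],[-0.32,0,-0.893],[-0.32,0,-0.893],[0,0.8,0],[0,0.8,0],[0,0.4,0],[0,0,0],[0,0,0],[0,0,0],[0,0,0]], "delta_rot": [[0,0.04,0],[0,0,0],[0,0,0],[0,0,0],[0,0,0],[0,0,0],[0,0,0],[0,0,0],[0,0,0],[0,0,0],[0,0,0],[0,0,0]], "fingers": [0.45,0.45,0.45,0.45,0.45,0.45,0.45,0.45,0.45,0.45,0.45,0.45]}}

```text
clock: 13.73
position: [0.5857, -0.2464, 0.1237]
eef_rot: [-90.1, -0.2, -1.1]
wrist_force: [0.8, 0.4, 0.6]
gripper_width: 0.0384
```

Run:
```python
from h import *
d=cam('wrist');cv2.imwrite('pics/w7.png',d['image']);s=bot.state();print(s['clock'],s['position'],s['eef_rot'])
print(w2p(d,[[.584,-.245,.048],[.584,-.245,.057]]))
```

```text
13.7833 [ 0.58560814 -0.24639809  0.12362804] [-90.09804685  -0.16873802  -1.08006293]
[[316.44294438 252.22015188]
 [316.4546921  257.2320806 ]]
```

View pics/w7.png

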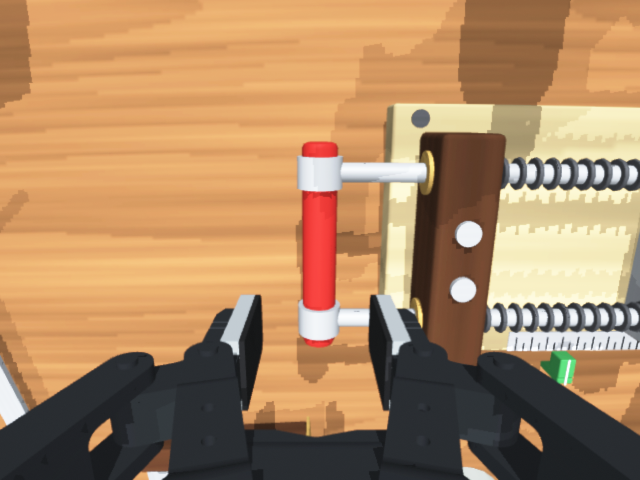

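Emit:
{"method": "apply_moves", "body": {"translation": [[-0.06,0.6,0.05],[0,0.6,0],[0,0.6,0],[0,0.58,0],[0,0,0],[0,0,0],[0,0,0],[0,0,0],[0,0,0],[0,0,0],[0,0,0],[0,0,0]], "delta_rot": [[0,0,0],[0,0,0],[0,0,0],[0,0,0],[0,0,0],[0,0,0],[0,0,0],[0,0,0],[0,0,0],[0,0,0],[0,0,0],[0,0,0]], "fingers": [0.45,0.45,0.45,0.45,0.45,0.45,0,0,0,0,0,0], "newtons": 80}}

```text
clock: 14.78
position: [0.5835, -0.2446, 0.0288]
eef_rot: [-90.1, -0.2, -1.1]
wrist_force: [-0.2, 0.9, 6.5]
gripper_width: 0.0159
```

Run:
```python
from h import *
d=cam('wrist');cv2.imwrite('pics/w8.png',d['image']);s=bot.state();print(s['clock'],s['position'],s['eef_rot'],s['gripper_width'],s['wrist_force'])
d=cam("top"); crop(d,300,170,450,260,5,"pics/t4.png"); d=cam("scene"); crop(d,230,210,380,340,5,"pics/s5.png")
```

```text
14.8333 [ 0.58341808 -0.24455138  0.02873843] [-90.08090681  -0.19685739  -1.12632882] 0.015495864024024064 [0.20262641 1.764298   6.19630724]
```

View pics/w8.png

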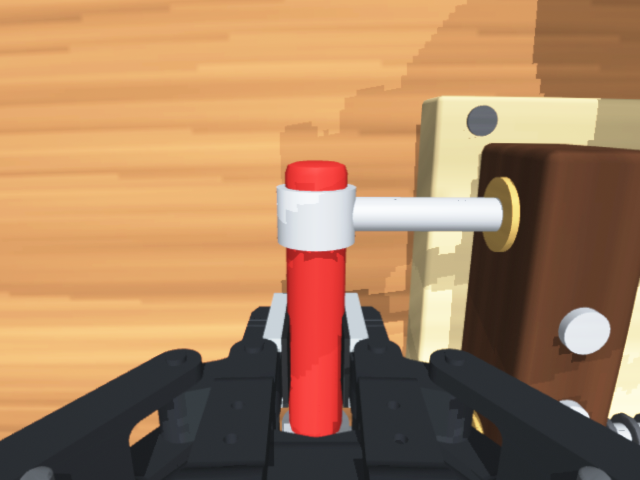

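View pics/t4.png

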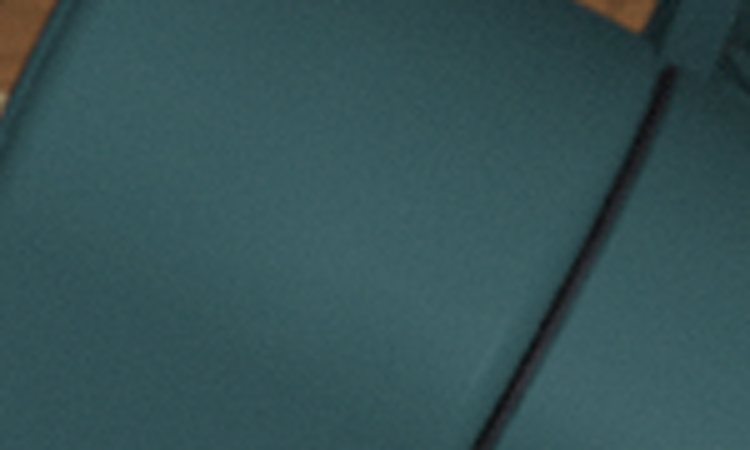

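View pics/s5.png

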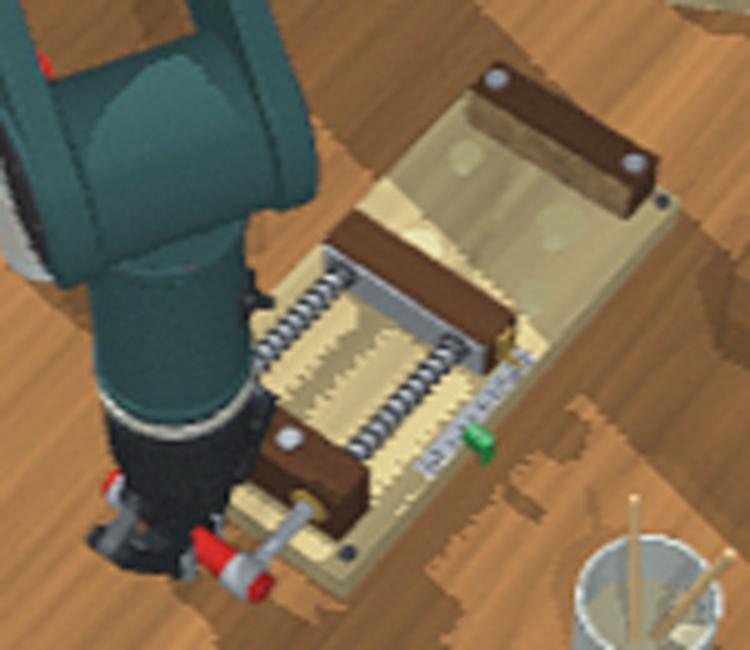

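Emit:
{"method": "apply_moves", "body": {"translation": [[0,0,-0.12],[0,0,-0.15],[0,0,-0.15],[0,0,-0.15],[0,0,-0.15],[0,0,-0.15],[0,0,-0.15],[0,0,-0.15],[0,0,-0.1],[0,0,0],[0,0,0],[0,0,0]], "delta_rot": [[0,0,0],[0,0,0],[0,0,0],[0,0,0],[0,0,0],[0,0,0],[0,0,0],[0,0,0],[0,0,0],[0,0,0],[0,0,0],[0,0,0]], "fingers": [0,0,0,0,0,0,0,0,0,0,0,0]}}

```text
clock: 15.93
position: [0.5823, -0.2933, 0.0287]
eef_rot: [-89.9, -0.2, -1.2]
wrist_force: [1.6, 9.2, 9.3]
gripper_width: 0.0158
```

Emit:
{"method": "apply_moves", "body": {"translation": [[0,0,0],[0,0,0],[0,0,0]], "delta_rot": [[0,0,0],[0,0,0],[0,0,0]], "fingers": [0,0,0]}}

```text
clock: 16.18
position: [0.5823, -0.2931, 0.0287]
eef_rot: [-89.9, -0.2, -1.1]
wrist_force: [2.2, 9.2, 8.6]
gripper_width: 0.0161
```

```bash
cat > fin.py <<'E'
from h import *
import sys
s=bot.state();print(s['clock'],s['position'].round(4),s['eef_rot'].round(2),s['gripper_width'],s['wrist_force'].round(1))
d=cam("scene"); crop(d,300,250,350,320,10,f"pics/{sys.argv[1]}_s.png"); cv2.imwrite(f"pics/{sys.argv[1]}_sf.png",d["image"])
d=cam("wrist"); cv2.imwrite(f"pics/{sys.argv[1]}_w.png",d["image"])
E
python3 fin.py g
```

```text
16.1833 [ 0.5823 -0.2931  0.0287] [-89.91  -0.16  -1.15] 0.01610585751971306 [2.2 9.2 8.6]
```

View pics/g_s.png

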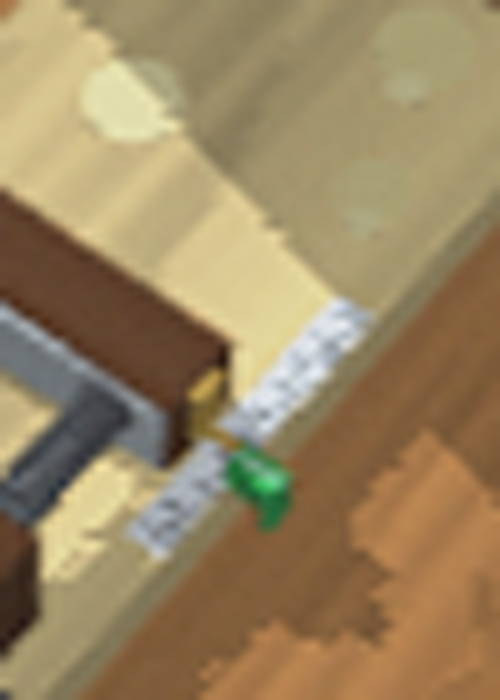

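View pics/g_w.png

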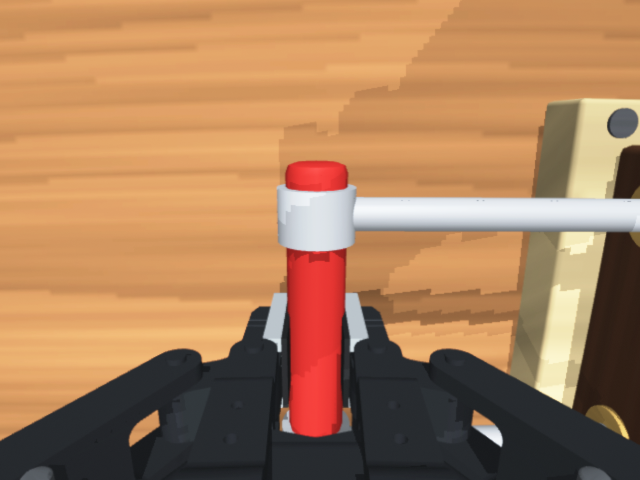

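Emit:
{"method": "apply_moves", "body": {"translation": [[0,0,-0.045],[0,0,-0.045],[0,0,0],[0,0,0],[0,0,0],[0,0,0]], "delta_rot": [[0,0,0],[0,0,0],[0,0,0],[0,0,0],[0,0,0],[0,0,0]], "fingers": [0,0,0,0,0,0]}}

```text
clock: 16.78
position: [0.5822, -0.2966, 0.0287]
eef_rot: [-89.9, -0.2, -1.2]
wrist_force: [2.4, 8.4, 9.4]
gripper_width: 0.0158
```

```bash
python3 fin.py i
python3 - <<'E'
from h import *
d=cam("scene"); f=12;b=(300,270,350,315)
im=cv2.resize(d["image"][b[1]:b[3],b[0]:b[2]],None,fx=f,fy=f,interpolation=cv2.INTER_CUBIC)
cv2.imwrite("pics/i2.png",im)
a=np.radians(-91);u=np.array([np.cos(a),np.sin(a),0]);v=np.array([-u[1],u[0],0])
P=np.array([.6589,-.0403,.034]);t=lambda q:((w2p(d,q)-[b[0],b[1]]+.5)*f-.5).round(1)
print("pointer rest",t(P),"at 52",t(P+.052*u),"rider line",t([[.66,-.0924,.038],[.672,-.0925,.038]]))
E
```

```text
16.7833 [ 0.5822 -0.2966  0.0287] [-89.89  -0.15  -1.15] 0.01577623311077258 [2.4 8.4 9.4]
pointer rest [[402.9 164.7]] at 52 [[271.2 314.4]] rider line [[278.6 310.4]
 [320.4 337.6]]
```

View pics/i2.png

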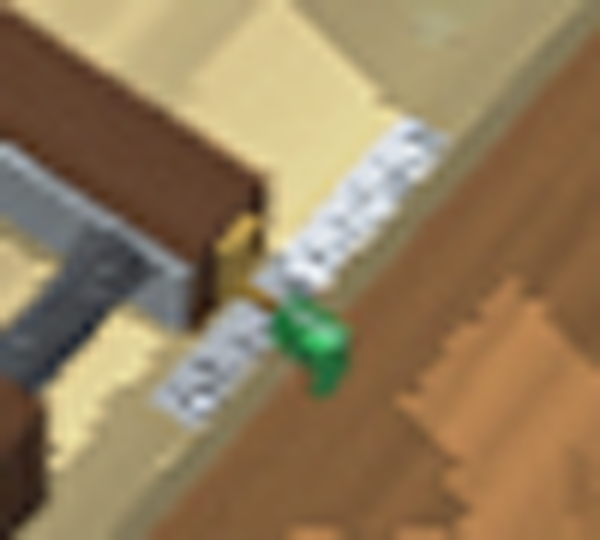

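View pics/i_sf.png

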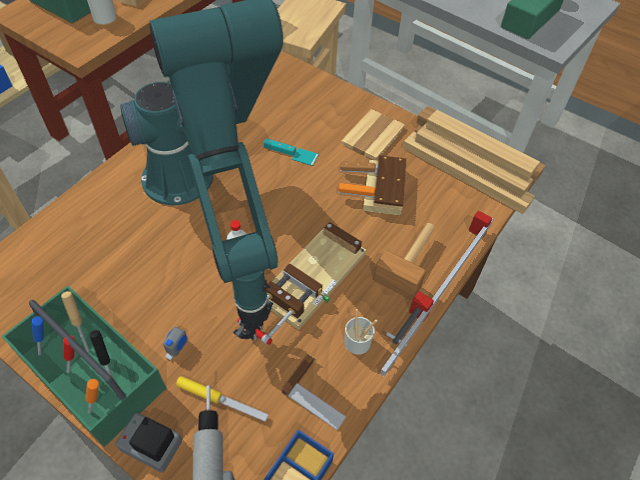

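Run:
```python
from h import *
d=cam("scene"); a=cv2.imread("pics/scene0.png"); b=cv2.imread("pics/i_sf.png")
u=np.array([np.cos(np.radians(-91)),np.sin(np.radians(-91)),0])
# jaw far-end top corners and brass end
c0=np.array([.6483,-.0388,.05]); p0=w2p(d,c0)[0]; p1=w2p(d,c0+.052*u)[0]; print(p0,p1,p1-p0)
f=4; A=cv2.resize(a,None,fx=f,fy=f,interpolation=cv2.INTER_CUBIC);B=cv2.resize(b,None,fx=f,fy=f,interpolation=cv2.INTER_CUBIC)
for h in(5,7,9):
  x,y=(p0*f).astype(int); T=A[y-h*f:y+h*f,x-h*f:x+h*f]
  X,Y=(p1*f).astype(int); w=(h+5)*f; S=B[Y-w:Y+w,X-w:X+w]
  r=cv2.matchTemplate(S,T,cv2.TM_CCOEFF_NORMED); _,m,_,l=cv2.minMaxLoc(r)
  sh=(np.array([X-w+l[0]-(x-h*f),Y-w+l[1]-(y-h*f)]))/f
  q=p2w(d,[p0,p0+sh],.05); print(h,m,sh,"travel",((q[1]-q[0])@u).round(4))
# rider moved?
r0=w2p(d,[.667,-.0925,.036])[0];x,y=(r0*f).astype(int);T=A[y-6*f:y+6*f,x-3*f:x+6*f];S=B[y-10*f:y+10*f,x-7*f:x+10*f]
r=cv2.matchTemplate(S,T,cv2.TM_CCOEFF_NORMED);_,m,_,l=cv2.minMaxLoc(r);print("rider shift px",(np.array(l)-4*f)/f,m)
```

```text
[330.6257846  277.95972075] [319.55410473 290.42557666] [-11.07167987  12.4658559 ]
5 0.9670146703720093 [-11.   12.5] travel 0.052
7 0.9405059218406677 [-11.    12.25] travel 0.0513
9 0.9237437844276428 [-11.   12.5] travel 0.052
rider shift px [0. 0.] 0.9041199684143066
```

```bash
python3 -c "
from workcell import bot
print(bot.state()['position'],bot.sign_off())"
```

```text
the job is handed in; nothing more can be done
[ 0.58220383 -0.2965649   0.02873438] None
```

The scraper is in the empty slot and released, and the red handle is pulled out to the rider and still held. I handed the job in at about 17 s.

- **Scraper:** I took the orange-handled one off the bed, slid it blade first into the right-hand slot, and pushed until it stopped dead. It gave no further movement at about 18 N along the slot. The last pictures show the grip's front end at the rack mouth and the rack where it was.
- **Handle:** I gripped it in the middle and pulled it 52 mm, the pointer-to-rider distance measured beforehand with the wrist camera. The arm moved 52.0 mm, and the jaw's shift in the scene picture came to 51.3–52.0 mm. The hold takes about 8–9 N along the pull, with no sign of slip in the wrist picture.
- **Rider and the rest:** The rider shows no shift in the scene picture. I saw nothing else on the bench moved, but compared only by eye.

**Limits of the checks:** the arm blocked the top camera while the handle was held. "Level" therefore rests on the arm's reading and the scene camera, good to about 1 mm. Three earlier readings looked off: a wrist check of the scraper in the gripper by about 9 mm, because the arm was still settling, and two camera estimates of the slot position that differed by about 5 mm. I repeated the wrist check and averaged the slot estimates; the slot had 6 mm to spare on each side.

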